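# Put the oven probe away in its snap-lid case

## Robot

A 6-joint arm with a two-finger parallel gripper is mounted at the origin on the work surface. World frame = base frame: x ahead of the robot, y to its left, z up, the work surface at z = 0. Lengths are in mm, angles in rad, forces in N, time in s.
With the tool pointing down it reaches from about 275 to 750 mm from the base axis. Payload 10.2 kg.
Tool frame: the origin (TCP) lies at the very end of the fingers, on their centre line; the grasp point (between the pads) lies 19 mm behind it; x points along the fingers, y is the direction in which the jaws open and shut, and the axes are right-handed (so a half turn about x gives the same grasp; the last joint's range is limited). The gripper opens to 85 mm and grips with 20 to 120 N. Pads are 22 mm wide; open, the fingers measure 114 mm over their backs; the gripper's body (76 mm by 85 mm) begins 54 mm behind the grasp point. The pads swing forward as they close: fully open they stand 13 mm farther back than shut.
Start: joints at [1.01, 0.313, 1.498, -0, 1.331, -0.223], TCP at [174.004, 495.332, 231.294] pointing down, gripper open.
Joint ranges: [-2.94, 2.94], [-0.97, 2.17], [0.19, 2.56], [-1.23, 4.37], [0.02, 3.11], [-2.88, 2.88]. Speed limits (rad/s): [2.39, 2.39, 3.01, 3.14, 3.14, 3.14].

## Interface

Orientations are given as a unit quaternion [w, x, y, z].
In Python, from rig import ctrl, viewer, order gives the robot as it stands. The module is installed in compiled form; this text tells all that it offers.
- The arm moves only by the tool carry_out, never from a script. Its argument "deltas" is a list of rows, each a list of 7 numbers: the gripper command: -1 is fully open, 1 is shut, values between are in proportion, then the shift along the tool's x, y, z in mm, then the turn, a rotation vector about the tool's x, y, z in degrees. A call has exactly 5 rows; each row is the pose to reach, as a shift and turn from the pose commanded when the call began, along the tool's axes at that moment; what a row does not reach only later rows make up. A row lasts 1/8 s, in which the tool goes at most 62.5 mm and 10.7 degrees, less where a joint would pass 70% of its speed; a pose out of reach is approached as far as the arm can. A call with a gripper value outside its range is refused whole. The fingers move at their own pace and stop on an object; "newtons" is the grip in N (left out, the last holds). Time passes only in rows, so rows that repeat a pose let the fingers close, or fill a call up. It gives the time, the measured TCP pose, the force and the opening at its end, in the units of the state.
- ctrl.sense(): the state, without advancing time (a new reading comes with each control period).
- viewer.capture(name): name is "scene" or "top"; returns the picture (480x640x3 uint8, red, green, blue); there is no depth.
- viewer.calibration(name): a dict with "fx", "fy", "cx", "cy" (pixels), "xyz" and "attitude" of the camera in the world. Camera axes: x right, y down, z forward; pixel columns grow to the right and rows downward; lengths in mm; the calibration is good to about 2 mm. A picture is of the moment at which its call begins. calibration takes no time and is no camera call.
- order.finish_job(): hands the job in, once; it reports no verdict.
The state is a dict: "time_s": time; "joints": joint angles; "dq": joint speeds; "tau": joint torques, N m; "eef_pos": TCP position; "ee_rot": TCP orientation; "force": force on the tool from outside, world axes, zero at the start; "wrist_torque": the same for the moment, N m; "grip_width": opening from 0.0 (shut) to 1.0 (fully open).
Only numpy, scipy, OpenCV 4.12 (cv2) and the standard library are available. Lean on these libraries where they do the work, as an engineer would, in place of code of your own. Each camera call takes 0.05 s, during which the arm holds its last target. There are 200 camera calls.

## Task

Lift the infrared probe up and off the hook under the stand's roof and stand it upright on the round oak board, letting go so that you can take it again by its orange bail. Then lower it gently upright into the orange-floored bay of the clear case and swing the case's white lid shut, pressing until its teal tab snaps behind the rim and the lid stays shut by itself. Do not knock the other things on the counter about.

Things in the scene. Friction and masses are not known exactly. Their poses are not given: they have to be found in the camera images.
- probe: Infrared probe, 0.2 to 0.3 kg, 125 mm tall: rigid dark steel block 40 mm (x) by 46 mm (y) by 85 mm tall, black band at the foot, red lens on its -x side, orange bail on top. Origin: centre of the underside, z up. At the start it hangs upright by the bail from the hook, free to swing, underside 75 mm above the counter, its x axis within 0.2 rad of the stand's x axis.
- bail_top (a point): Centre of the bar at the bail's peak, 120 mm above the probe's underside. The bail is a rigid arch in the probe's y-z plane, bar 10 mm thick; legs at y = +-18 mm, 110 mm high, sloping up to the peak; below the peak it is open from 85 to 115 mm height. Off the hook it can be pinched here from above, fingers closing along the probe's x.
- stand: Fixed stainless probe stand. Origin: on the underside of its base plate (150 mm along x, from x = -60 to +90 mm, 130 mm along y, 8 mm thick). Its open front is -x, which faces the robot roughly. A post of 16 mm diameter stands at x = +72 mm and carries the roof and the hook.
- roof_edge (a point): Middle of the front edge of the stand's roof, on its underside: x = -48 mm, 290 mm above the counter. The roof, 5 mm thick, runs from here back to x = +82 mm, y = +-32 mm: it bars the way straight down to the hanging probe. Its block can be taken by two opposite faces with the gripper tilted about 45 degrees, coming in under the roof from the front or from either side.
- hook (a point): Top of the hook rod where the bail's peak hangs at the start: x = -15 mm (within 3 mm) in the stand's frame, 188.5 mm above the counter. The rod, 7 mm thick, runs from the post along -x and turns up at x = -34 to -38 mm, tip 200 mm high. The bail must rise 12 mm or more, at most 24 mm, then leave towards the stand's -x.
- case: Fixed clear plastic case, 138 mm (x) by 178 mm (y), rim 100 mm above the counter, walls 4 mm, floor 5 mm. Origin: centre of the underside. Front is -x, facing the robot roughly; a domed white lid is hinged on the rear (+x) rim. White dividers inside reach 75 mm height; low stock fills other compartments.
- bay (a point): Centre of the floor of the case's free bay (orange floor), in the front +y corner: x = -38, y = +56, z = 5 mm in the case's frame. The bay is 54 mm along x by 58 mm along y; the probe stands in it with its 46 mm side along the case's y, either way round, its bail rising above the rim into the lid's dome.
- bead (a point): Middle of the teal bead, 8 mm thick and 40 mm long along y, inside the front rim of the case, 92 mm above the counter. The lid's teal tab snaps behind and beneath it.
- lid (a joint): Opening angle of the lid, rad: 0 fully shut, 1.45 to 1.75 at the start (about upright), stop at 2.0. It stays where left above about 1.2; below that a weak spring lifts it when let go, so it stays shut only once the tab has snapped in, at under 0.03. Swinging it takes under 3 N at the front edge, the last 15 mm past the bead 6 to 16 N pressed down near the front edge.
- lid_hinge (a point): Middle of the lid's hinge axis, which runs along the case's y: x = +69 mm, z = 100 mm in the case's frame. The frame turns with the lid: z out through the lid's top, -x towards its front edge.
- lid_press (a point): On the lid's outer face, mid-width on the teal strip, 15 mm from the front edge: 125 mm along -x and 42 mm along z from the hinge in the lid's frame. The lid is a stiff white tray, 140 mm from hinge to front edge, 178 mm wide, 42 mm deep, walls 4 mm, open side down when shut; the teal tab hangs 30 mm below the middle of its front skirt.
- board: Fixed round oak board, 170 mm diameter, 18 mm thick. Origin: centre of its underside.
- board_top (a point): Centre of the oak board's upper face, z up.
- teal_lid: Bystander: teal silicone pan lid lying flat, 110 mm diameter, 25 mm high with its knob. Origin: centre of the underside.
- salt_cellar: Bystander: brushed steel salt cellar with sliding cover, 60 x 90 mm, 48 mm high. Origin: centre of the underside.
- herb_jar: Bystander: glass herb jar, 48 mm diameter, 90 mm high. Origin: centre of the underside.
- pepper_mill: Bystander: dark wooden pepper mill, 52 mm diameter, 140 mm high. Origin: centre of the underside.
- oil_bottle: Bystander: green oil bottle, 64 mm diameter, 200 mm high. Origin: centre of the underside.
- dip_bowl: Bystander: blue ceramic bowl, 100 mm diameter, 45 mm high. Origin: centre of the underside.
- oak_spoon: Bystander: wooden spoon lying flat, 200 mm long.
Not all that is in view belongs to the job. Leave any yellow look-alike of the case alone.

How it is judged (in metres and radians):
On the way, in this order (a step that is already met when the one before it is completed fails the run):
1. the probe stands upright on the oak board, let go (horizontal distance between probe and board_top below 0.085 m and z of probe in the frame of board_top between -0.006 and 0.006 m and angle between probe's own z axis and vertical below 0.15 rad and contact force between probe and the fingers below 0.1 N), for 0.2 s.
2. the probe stands upright in the free bay of the case (distance between probe and bay below 0.014 m and angle between probe's own z axis and vertical below 0.15 rad), for 0.2 s.
At the end, for the whole second after the job is handed in: The probe stands upright (within 0.15 rad) on the floor of the free bay, its underside's centre within 14 mm of the bay's centre, at rest; the lid is shut (joint below 0.04 rad) and stays so by itself, its tab snapped behind the rim (all of step 2 and linear speed of probe below 0.02 m/s and value of joint lid below 0.04 rad and velocity of joint lid between -0.05 and 0.05 rad/s); the robot touches nothing.
It fails at once if a bystander is knocked about (moved more than 40 mm) or tipped over (distance of any of teal_lid, salt_cellar, herb_jar, pepper_mill, oil_bottle, dip_bowl, oak_spoon from where it was at the start of the episode above 0.04 m or angle between any of herb_jar, pepper_mill, oil_bottle's own z axis and vertical above 0.5 rad).
It fails at once if the probe is tipped over (angle between probe's own z axis and vertical above 1 rad).
It fails at once if the probe is dropped or rammed into the case (over 80 N) (contact force between probe and case above 80 N).
It also fails if it takes over 72 s, if anything falls off the work surface, if the arm or the gripper's body presses on something with over 40 N, if the wrist force passes 120 N, or if a joint passes its speed limit or range.

## Working session

There is one attempt and no reset: what is moved stays moved. The work goes in short steps, Python scripts to look and compute and a tool call to move; the robot and the scene stay as the last step left them, time stands still between calls to the robot, and variables do not carry over. Pictures are saved under pics/ and viewed, about 8 in all and at most 12, crops included, and the job is handed in when it is done.

Besides the shell and the picture viewer there is one more tool, called after "Request:" as name([rows], argument=value, ...), one row to a line, values as JSON. carry_out: Moves the arm, as the interface text tells. Its arguments: {"type":"object","properties":{"deltas":{"type":"array"},"newtons":{"type":"number"}},"required":["deltas"]}

```bash
mkdir -p pics; python3 - <<'E'
from rig import ctrl, viewer, order
import cv2
print(ctrl.sense())
for n in("scene","top"):
    im=viewer.capture(n); cv2.imwrite(f"pics/{n}0.png",im[:,:,::-1]); print(n,viewer.calibration(n))
E
```

```text
{'time_s': 0.0, 'joints': array([ 1.00957997e+00,  3.13432263e-01,  1.49845696e+00,  2.10734343e-05,
        1.33093825e+00, -2.23410308e-01]), 'dq': array([ 0.00025684,  0.00035712, -0.00073377, -0.00094863, -0.00057727,
        0.00038497]), 'tau': array([-1.17176191e-03, -4.12258458e+01, -2.59744585e+01, -2.35593934e-04,
        4.11848261e-03,  9.16201174e-06]), 'eef_pos': array([173.87032941, 495.10935757, 230.73665368]), 'ee_rot': array([ 0.69687045,  0.1184665 ,  0.69721765, -0.11926778]), 'force': array([0.29063027, 0.17876864, 0.57990481]), 'wrist_torque': array([0.00039989, 0.04047517, 0.01501162]), 'grip_width': 0.9999156278623121}
scene {'fx': 575.5748241172898, 'fy': 575.5748241172898, 'cx': 322.84867002233824, 'cy': 238.06974151977215, 'xyz': array([1589.8933932 , -196.26647378, 1352.71344058]), 'attitude': array([-0.2860004 ,  0.71279844,  0.59644029, -0.23319763])}
top {'fx': 539.2513641349718, 'fy': 539.2513641349718, 'cx': 323.21062540959525, 'cy': 238.96129711162268, 'xyz': array([ 270.32931888,   -2.61565007, 1675.94620953]), 'attitude': array([ 0.0541835 , -0.70478491,  0.70478811, -0.060134  ])}
```

View pics/scene0.png

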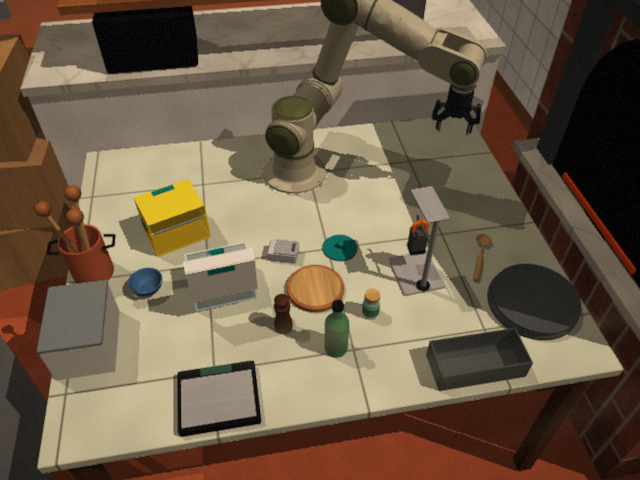

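View pics/top0.png

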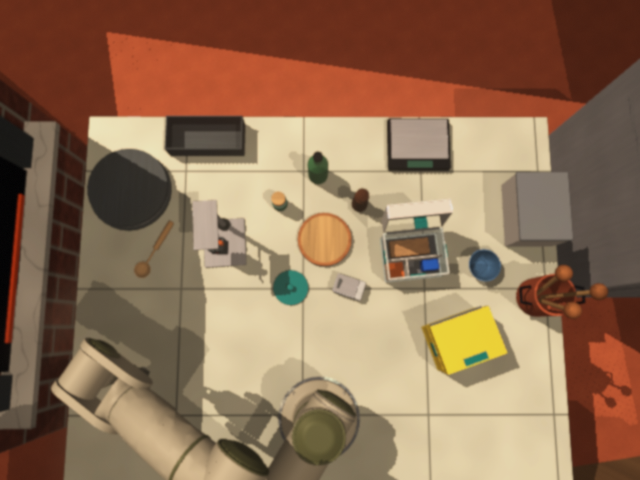

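The scene view shows the stand at about (425,250) with the probe's orange bail at (420,228), the board at (315,288), and the case at (220,275) with its lid upright. In the top view the board is at (325,240), the stand at (222,240) and the case at (415,255). The bay is probably the orange patch at (398,270).

```bash
cat > h.py <<'E'
import numpy as np, cv2
from scipy.spatial.transform import Rotation as R
from rig import ctrl, viewer, order
def rot(q): return R.from_quat(np.roll(q,-1))
C={n:viewer.calibration(n) for n in("scene","top")}
def ray(n,p):
    c=C[n]; d=rot(c["attitude"]).apply([(p[0]-c["cx"])/c["fx"],(p[1]-c["cy"])/c["fy"],1]); return np.array(c["xyz"]),d
def at(n,p,z):
    o,d=ray(n,p); return o+d*(z-o[2])/d[2]
def px(n,P):
    c=C[n]; v=rot(c["attitude"]).inv().apply(np.array(P)-c["xyz"]); return np.array([c["fx"]*v[0]/v[2]+c["cx"],c["fy"]*v[1]/v[2]+c["cy"]])
def tri(p,q):
    (a,d),(b,e)=ray("scene",p),ray("top",q); s=np.linalg.lstsq(np.c_[d,-e],b-a,rcond=None)[0]
    return (a+d*s[0]+b+e*s[1])/2, np.linalg.norm(a+d*s[0]-b-e*s[1])
def crop(im,x,y,w,h,k): return cv2.resize(im[y:y+h,x:x+w],None,fx=k,fy=k,interpolation=cv2.INTER_CUBIC)
E
python3 - <<'E'
from h import *
t=cv2.imread("pics/top0.png"); s=cv2.imread("pics/scene0.png")
m=np.vstack([np.hstack([crop(t,180,190,80,60,5),crop(t,375,195,80,60,5)[:,:400]]),
 np.hstack([crop(s,380,180,80,60,5),crop(s,180,240,80,60,5)])])
m=np.vstack([np.hstack([crop(t,183,193,80,60,5),crop(t,377,225,80,60,5)]),np.hstack([crop(s,380,180,80,60,5),crop(s,180,245,80,60,5)])])
cv2.imwrite("pics/m1.png",m)
print(at("top",(325,240),18), at("scene",(315,288),18))
# check with oak mask
hsv=cv2.cvtColor(t,cv2.COLOR_BGR2HSV)
def big(mask):
    n,l,st,c=cv2.connectedComponentsWithStats(mask); return [(st[i][4],np.round(c[i],1).tolist(), st[i][:4].tolist()) for i in np.argsort(-st[1:,4])[:3]+1]
print(big(cv2.inRange(t[190:290,280:370],(20,60,120),(110,160,255))))
E
```

```text
[537.76215685 -22.27810791  18.        ] [549.14705325 -17.75364128  18.        ]
[(np.int32(2089), [45.0, 50.8], [17, 23, 57, 55]), (np.int32(271), [11.2, 19.7], [0, 3, 24, 27]), (np.int32(140), [3.9, 72.2], [0, 65, 10, 17])]
```

View pics/m1.png

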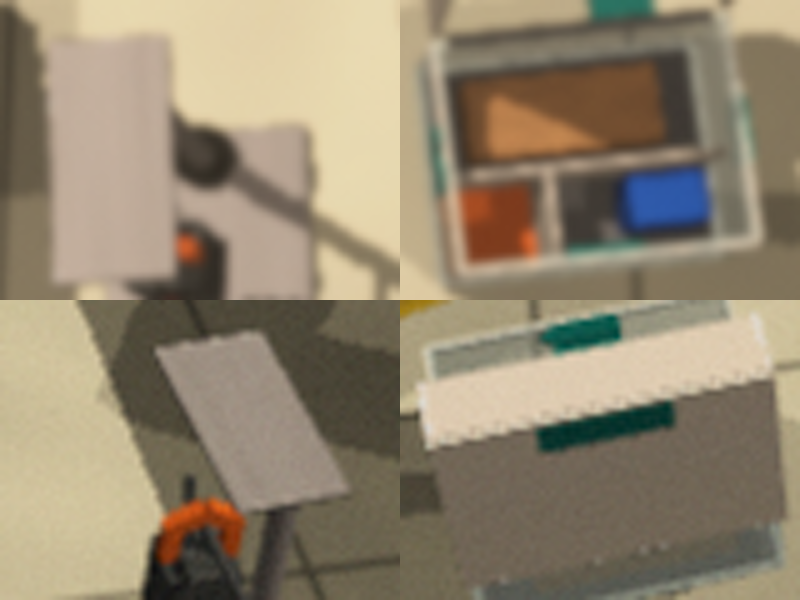

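The crops show:
- **Roof, top view:** corners at about (193,200.6), (217,200.4), (193.6,249) and (218,248.5).
- **Roof, scene view:** corners at (411,189.6), (432.5,186.6), (449.5,218) and (430,221.6).
- **Case rim, top view:** front corners at (387,280) and (449.4,274).
- **Bay and bail:** the orange bay is at about (396.5,269). The bail peak is at (421.6,221) in the scene view.

```bash
python3 - <<'E'
from h import *
np.set_printoptions(precision=1,suppress=True)
T=[(193,200.6),(217,200.3),(218,248.5),(193.6,249.2)]; 
S=[(449.5,218),(430,221.6),(411,189.6),(432.5,186.6)]
for z in (295,):
  for n,P in(("top",T),("scene",S)):
    print(n,[at(n,p,z)[:2].round(1).tolist() for p in P], np.mean([at(n,p,z)[:2] for p in P],0))
for nm,p,z in(("FL",(387,280),100),("FR",(449.4,274),100),("RL",(383.4,234),100),("RR",(441,228),100),("bay",(396.5,269.5),5)): print(nm,at("top",p,z))
for nm,p in(("lidL",(180+425/5-80+0,0)),):pass
# scene: case front rim corners far, lid edge
for nm,u,v,z in(("FRfar L(img)",425,345,100),("FR img right",728,303,100)): print(nm,at("scene",(180+(u-400)/5,245+(v-300)/5),z))
print("bail top", tri((421.6,221),(220.4,242)))
print(at("scene",(421.6,221),200))
s=cv2.imread("pics/scene0.png"); h=cv2.cvtColor(s,cv2.COLOR_BGR2HSV)[210:245,405:440]
m=cv2.inRange(h,(3,170,120),(16,255,255)); ys,xs=np.nonzero(m); 
for r in sorted(set(ys)): print(r+210, xs[ys==r].min()+405, xs[ys==r].max()+405, (ys==r).sum())
# board
for n in("top","scene"):
    im=cv2.imread(f"pics/{n}0.png"); x,y=(280,190) if n=="top" else (270,250)
    m=cv2.inRange(im[y:y+90,x:x+90],(20,60,110),(110,165,255)); k,l,st,c=cv2.connectedComponentsWithStats(m); i=1+np.argmax(st[1:,4]); print(n,c[i]+[x,y],at(n,c[i]+[x,y],18))
for nm,p,z in(("mill",(361,190),140),("oil",(318,158),200),("herb",(279,195),90),("teal",(291,288),12),("salt",(348,287),48),("dip",(486,263),45)): print(nm,at("top",p,z))
E
```

```text
top [[597.4, 326.7], [598.3, 264.0], [470.7, 257.4], [468.8, 320.3]] [533.8 292.1]
scene [[596.6, 331.8], [600.7, 277.3], [472.2, 263.7], [470.4, 325.9]] [535.  299.6]
FL [ 406.  -202.7  100. ]
FR [ 423.7 -386.4  100. ]
RL [ 542.7 -194.7  100. ]
RR [ 560.9 -366.7  100. ]
bay [ 446.9 -245.     5. ]
FRfar L(img) [ 424.  -379.5  100. ]
FR img right [ 421.1 -203.2  100. ]
bail top (array([505.8, 282.6, 200.6]), np.float64(27.055696399186346))
[505.4 297.  200. ]
220 418 423 6
221 416 426 11
222 414 426 13
223 413 427 15
224 413 428 15
225 413 428 10
226 413 427 7
227 413 427 6
228 413 427 6
229 413 427 6
230 413 427 4
231 413 414 2
top [325.  240.4] [536.4 -22.3  18. ]
scene [315.  286.4] [543.3 -16.6  18. ]
mill [ 666.6 -126.5  140. ]
oil [744.5  -0.5 200. ]
herb [663.6 117.3  90. ]
teal [388.9  82.5  12. ]
salt [389.4 -91.1  48. ]
dip [ 462.7 -513.    45. ]
```

```bash
cat >> h.py <<'E'
def ori(psi,tilt,roll=0):
    """tool x at azimuth psi, tilt deg below horizontal; tool y horizontal (roll deg about tool x)"""
    t=np.radians(tilt); x=np.array([np.cos(t)*np.cos(psi),np.cos(t)*np.sin(psi),-np.sin(t)])
    y=np.array([-np.sin(psi),np.cos(psi),0]); return R.from_matrix(np.c_[x,y,np.cross(x,y)])*R.from_euler("x",roll,degrees=True)
def delta(p0,r0,p1,r1): return np.r_[r0.inv().apply(np.array(p1)-p0),np.degrees((r0.inv()*r1).as_rotvec())]
def now():
    s=ctrl.sense(); return s["eef_pos"],rot(s["ee_rot"])
def plan(wps):
    p,r=now()
    for q,o in wps:
        d=delta(p,r,q,o); print(np.round(d[:3],1).tolist(),np.round(d[3:],2).tolist(),"len %.0f ang %.0f"%(np.linalg.norm(d[:3]),np.linalg.norm(d[3:]))); p,r=np.array(q),o
E
python3 - <<'E'
from h import *
np.set_printoptions(precision=3,suppress=True)
p,r=now(); print(r.as_matrix())
psi=.065; st=np.array([517.4,295,0]); ex=np.array([np.cos(psi),np.sin(psi),0])
for roll in(0,180):
    o=ori(psi,40,roll); d=o.as_matrix()[:,0]
    G=st+ex*-27+[0,0,108]
    T=G+19*d; print(T)
    mid=np.array([300,380,260]); om=R.concatenate([r,o]).mean()
    plan([(mid,om),(T-100*d,o)])
E
```

```text
[[-0.001  0.331  0.943]
 [-0.001  0.943 -0.331]
 [-1.    -0.001 -0.   ]]
[504.981 294.192  95.787]
[-29.2, -66.9, 157.1] [-10.78, -24.67, 5.06] len 173 ang 27
[146.6, -76.8, 85.8] [-10.78, -24.67, 5.06] len 186 ang 27
[504.981 294.192  95.787]
[-29.2, -66.9, 157.1] [71.83, 6.88, 33.52] len 173 ang 80
[98.6, 95.9, 125.9] [71.83, 6.88, 33.52] len 186 ang 80
```

Request:
carry_out([
  [-1, -6, -13, 31, -2.2, -4.9, 1],
  [-1, -12, -27, 63, -4.3, -9.9, 2],
  [-1, -18, -40, 94, -6.5, -14.8, 3],
  [-1, -23, -54, 126, -8.6, -19.7, 4],
  [-1, -29, -67, 157, -10.8, -24.7, 5.1],
], newtons=40)

```text
time_s: 0.72
eef_pos: [300.5, 379.3, 260.3]
ee_rot: [0.843, 0.055, 0.533, -0.045]
force: [0.4, 1.0, -0.0]
grip_width: 1.0
```

Request:
carry_out([
  [-1, 29, -15, 17, -2.2, -4.9, 1],
  [-1, 59, -31, 34, -4.3, -9.9, 2],
  [-1, 88, -46, 51, -6.5, -14.8, 3],
  [-1, 117, -61, 69, -8.6, -19.7, 4],
  [-1, 147, -77, 86, -10.8, -24.7, 5.1],
])

```text
time_s: 1.35
eef_pos: [430.7, 291.2, 183.9]
ee_rot: [0.931, -0.011, 0.363, 0.031]
force: [3.6, -0.5, 3.1]
grip_width: 1.003
```

```bash
python3 - <<'E'
from h import *
np.set_printoptions(precision=3,suppress=True)
p,r=now(); print(p,r.as_matrix()[:,0],ctrl.sense()["joints"])
for n in("scene","top"): cv2.imwrite(f"pics/{n}1.png",viewer.capture(n)[:,:,::-1])
t=cv2.imread("pics/top1.png"); s=cv2.imread("pics/scene1.png")
cv2.imwrite("pics/m2.png",np.hstack([crop(t,185,195,80,100,5),crop(s,370,170,80,100,5)]))
print("tcp px",px("top",p),px("scene",p))
E
```

```text
[430.711 291.157 183.933] [ 0.735  0.05  -0.676] [ 0.533  0.148  2.098 -1.233  0.358 -0.028]
tcp px [212.758 268.499] [411.474 207.417]
```

View pics/m2.png

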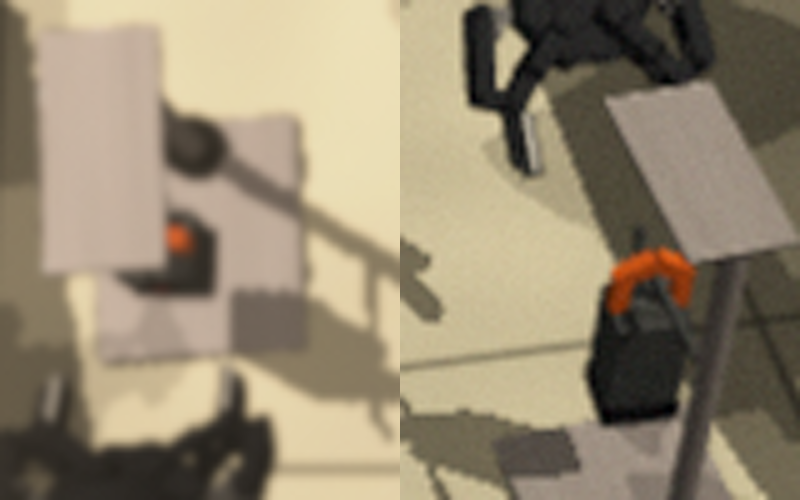

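Here the gripper stands in front of the stand at about (213,270) in the top view. The block is partly under the roof, its right face at about (228,245) in the top view, and the bail is at (421,221) in the scene view. Joint 4 is at its limit (-1.23), so I'll come in from the stand's -y side instead, where joint 4 has plenty of range.

```bash
python3 - <<'E'
from h import *
np.set_printoptions(precision=1,suppress=True)
p,r=now(); m=r.as_matrix()
for s in(45,-45):
  q=p-13*m[:,0]+s*m[:,1]; print(s,q,px("top",q),px("scene",q))
# bail / block predictions
psi=.065
for st in([517.4,292,0],[517.4,295,0],[517.4,299,0]):
  c=np.array(st)+[-15*np.cos(psi),-15*np.sin(psi),0]
  print(st,"bail",px("scene",c+[0,0,198]),px("top",c+[0,0,198]), "FR top corner", [px("top",c+R.from_euler("z",a).apply([-20,-23,160])) for a in(-.1,.065,.2)],
   [px("top",c+R.from_euler("z",a).apply([20,-23,160])) for a in(-.1,.065,.2)])
o=ori(1.57+.065,45); w=ori(1.1,78)
plan([([420,190,270],w),([500,150,230],o)])
E
```

```text
45 [419.9 334.2 194. ] [196.2 272. ] [424.9 200.7]
-45 [425.4 244.4 193.7] [229.  270.1] [396.  205.6]
[517.4, 292, 0] bail [419.2 221. ] [212.7 242.2] FR top corner [array([222.4, 252. ]), array([223.6, 250.7]), array([224.5, 249.5])] [array([224.2, 238.1]), array([223.1, 236.8]), array([222.1, 235.9])]
[517.4, 295, 0] bail [420.2 220.9] [211.6 242.2] FR top corner [array([221.3, 252. ]), array([222.6, 250.7]), array([223.4, 249.5])] [array([223.2, 238.1]), array([222.1, 236.8]), array([221. , 235.9])]
[517.4, 299, 0] bail [421.5 220.7] [210.1 242.2] FR top corner [array([219.9, 252. ]), array([221.1, 250.7]), array([222. , 249.5])] [array([221.7, 238.1]), array([220.6, 236.8]), array([219.6, 235.9])]
[-71.0, -98.8, 50.6] [-52.55, 32.34, 29.89] len 132 ang 69
[39.3, -89.4, -7.7] [-27.31, -32.2, 14.83] len 98 ang 45
```

```bash
python3 - <<'E'
from h import *
from scipy.spatial.transform import Slerp
p,r=now(); w=ori(1.1,78); o=ori(1.59,40); d=o.as_matrix()[:,0]
h=Slerp([0,1],R.concatenate([r,w]))(.5)
T=np.array([502,305.4,89.6]); print(T-100*d)
plan([([425,240,230],h),([430,190,260],w),(T-100*d,o),(T,o)])
E
```

```text
[503.4709963  228.80968039 153.87876097]
[-38.0, -49.3, 26.4] [-26.28, 16.17, 14.94] len 68 ang 34
[-34.3, -46.9, -7.1] [-26.28, 16.17, 14.94] len 59 ang 34
[117.9, -47.9, 44.4] [-24.5, -37.23, 14.72] len 135 ang 47
[100.0, 0.0, -0.0] [0.0, 0.0, 0.0] len 100 ang 0
```

Request:
carry_out([
  [-1, -10, -12, 7, -6.6, 4, 3.7],
  [-1, -19, -25, 13, -13.1, 8.1, 7.5],
  [-1, -29, -37, 20, -19.7, 12.1, 11.2],
  [-1, -38, -49, 26, -26.3, 16.2, 14.9],
  [-1, -38, -49, 26, -26.3, 16.2, 14.9],
])

```text
time_s: 2.08
eef_pos: [425.8, 243.0, 218.7]
ee_rot: [0.883, -0.115, 0.441, 0.112]
force: [-0.4, -1.1, -0.1]
grip_width: 1.002
```

Request:
carry_out([
  [-1, -9, -12, -2, -6.6, 4, 3.7],
  [-1, -17, -23, -4, -13.1, 8.1, 7.5],
  [-1, -26, -35, -5, -19.7, 12.1, 11.2],
  [-1, -34, -47, -7, -26.3, 16.2, 14.9],
  [-1, -34, -47, -7, -26.3, 16.2, 14.9],
])

```text
time_s: 2.7
eef_pos: [415.7, 192.5, 246.9]
ee_rot: [0.744, -0.267, 0.533, 0.302]
force: [0.3, 0.4, -0.4]
grip_width: 0.999
```

```bash
python3 - <<'E'
from h import *
np.set_printoptions(precision=3,suppress=True)
p,r=now(); o=ori(1.59,40); d=o.as_matrix()[:,0]; print(p,r.as_matrix()[:,0],ctrl.sense()["joints"])
T=np.array([502,305.4,89.6]); plan([(T-100*d,o),(T,o)])
E
```

```text
[415.704 192.518 246.862] [ 0.25   0.164 -0.954] [ 0.096 -0.013  1.87   0.165  1.02  -2.381]
[116.6, -32.8, 54.7] [-34.74, -33.13, 27.94] len 133 ang 56
[100.0, 0.0, -0.0] [0.0, 0.0, 0.0] len 100 ang 0
```

```bash
python3 - <<'E'
from h import *
np.set_printoptions(precision=3,suppress=True)
p,r=now(); o=ori(1.59,40,180); d=o.as_matrix()[:,0]
T=np.array([502,305.4,89.6])
w=[R.from_matrix(ori(a,t,ro).as_matrix()) for a,t,ro in((.9,75,50),(1.2,68,95),(1.45,55,140))]
plan([([425,190,245],w[0]),([450,190,230],w[1]),([480,200,190],w[2]),(T-100*d,o),(T,o)])
E
```

```text
[3.7, -8.4, 3.5] [47.09, 3.9, 4.22] len 10 ang 47
[18.5, -4.1, 22.2] [28.6, 3.14, 8.33] len 29 ang 30
[44.7, 5.8, 23.9] [32.14, 12.18, 8.4] len 51 ang 35
[47.6, 18.4, 8.9] [33.81, 16.16, 0.02] len 52 ang 37
[100.0, -0.0, 0.0] [0.0, 0.0, 0.0] len 100 ang 0
```

Request:
carry_out([
  [-1, 1, -2, 1, 9.4, 0.8, 0.8],
  [-1, 2, -3, 1, 18.8, 1.6, 1.7],
  [-1, 2, -5, 2, 28.3, 2.3, 2.5],
  [-1, 3, -7, 3, 37.7, 3.1, 3.4],
  [-1, 4, -8, 4, 47.1, 3.9, 4.2],
])

```text
time_s: 3.32
eef_pos: [423.7, 191.8, 243.6]
ee_rot: [0.759, 0.064, 0.643, 0.079]
force: [-0.7, 0.5, -0.0]
grip_width: 1.005
```

Request:
carry_out([
  [-1, 5, -1, 6, 7.2, 0.8, 2.1],
  [-1, 9, -2, 11, 14.3, 1.6, 4.2],
  [-1, 14, -3, 17, 21.5, 2.4, 6.2],
  [-1, 18, -4, 22, 28.6, 3.1, 8.3],
  [-1, 18, -4, 22, 28.6, 3.1, 8.3],
])

```text
time_s: 3.95
eef_pos: [448.4, 191.3, 228.8]
ee_rot: [0.695, 0.291, 0.658, -0.025]
force: [-0.3, 0.0, -0.2]
grip_width: 0.999
```

Request:
carry_out([
  [-1, 11, 1, 6, 8, 3, 2.1],
  [-1, 22, 3, 12, 16.1, 6.1, 4.2],
  [-1, 34, 4, 18, 24.1, 9.1, 6.3],
  [-1, 45, 6, 24, 32.1, 12.2, 8.4],
  [-1, 45, 6, 24, 32.1, 12.2, 8.4],
])

```text
time_s: 4.58
eef_pos: [478.6, 201.3, 188.4]
ee_rot: [0.515, 0.517, 0.672, -0.124]
force: [-0.4, 0.4, -0.3]
grip_width: 0.997
```

```bash
python3 - <<'E'
from h import *
np.set_printoptions(precision=3,suppress=True)
p,r=now(); o=ori(1.59,40,180); d=o.as_matrix()[:,0]; print(p,r.as_matrix(),ctrl.sense()["joints"])
T=np.array([502,305.4,89.6]); plan([(T-100*d,o),(T,o)])
E
```

```text
[478.581 201.327 188.373] [[ 0.066  0.823  0.564]
 [ 0.568  0.434 -0.699]
 [-0.82   0.366 -0.439]] [-0.131  0.279  1.794  0.668  1.174 -1.011]
[45.5, 19.8, 10.0] [33.88, 16.21, 0.26] len 51 ang 38
[100.0, -0.0, 0.0] [0.0, 0.0, 0.0] len 100 ang 0
```

Good, joints are well inside their ranges. On to the standoff, then a look.

Request:
carry_out([
  [-1, 11, 5, 3, 8.5, 4, 0],
  [-1, 23, 10, 5, 17, 8.1, 0.1],
  [-1, 34, 15, 8, 25.4, 12.2, 0.2],
  [-1, 45, 20, 10, 33.9, 16.2, 0.3],
  [-1, 45, 20, 10, 33.9, 16.2, 0.3],
])

```text
time_s: 5.2
eef_pos: [503.7, 228.8, 155.0]
ee_rot: [0.245, 0.658, 0.671, -0.239]
force: [0.7, -0.4, 0.9]
grip_width: 1.006
```

```bash
python3 - <<'E'
from h import *
np.set_printoptions(precision=3,suppress=True)
p,r=now(); m=r.as_matrix(); print(p,m[:,0],ctrl.sense()["joints"])
for n in("scene","top"): cv2.imwrite(f"pics/{n}2.png",viewer.capture(n)[:,:,::-1])
t=cv2.imread("pics/top2.png"); s=cv2.imread("pics/scene2.png")
cv2.imwrite("pics/m3.png",np.hstack([crop(t,185,195,80,100,5),crop(s,370,170,80,100,5)]))
for s in(45,-45):
  q=p-13*m[:,0]+s*m[:,1]; print(q,px("top",q),px("scene",q))
o=ori(1.59,40,180); plan([([502,305.4,89.6],o)])
E
```

```text
[503.69  228.776 154.977] [-0.014  0.766 -0.643] [-0.165  0.479  1.743  0.901  1.289 -0.622]
[548.861 219.744 163.463] [240.611 227.963] [398.048 244.259]
[458.88  217.904 163.216] [240.511 259.35 ] [389.181 222.086]
[101.6, -0.8, 1.6] [0.32, 0.05, -0.14] len 102 ang 0
```

View pics/m3.png

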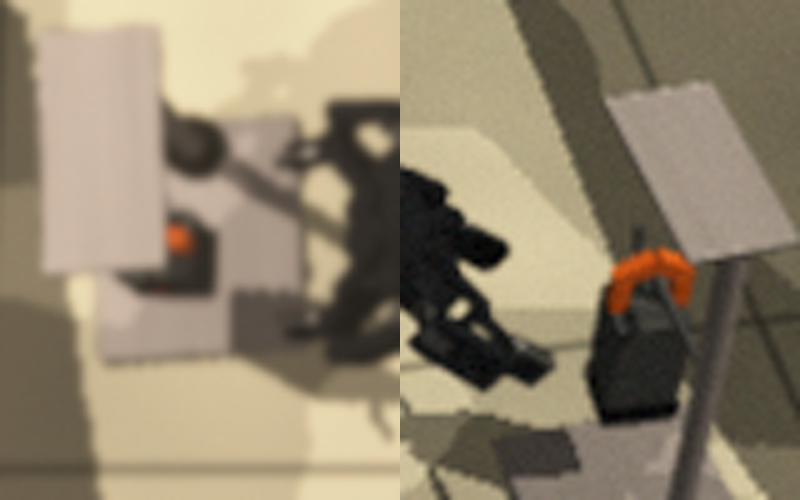

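The open fingers straddle the block's rows in the top view (210 to 260, block centre at about 245). The bail is still at (421,222) in the scene view, so I'm going in with a 3 mm bias towards -x.

Request:
carry_out([
  [-1, 25, -1, 0.5, 0, 0, 0],
  [-1, 50, -2, 1, 0, 0, 0],
  [-1, 76, -3, 1.5, 0, 0, 0],
  [-1, 101, -4, 1.5, 0, 0, 0],
  [-1, 101, -4, 1.5, 0, 0, 0],
])

```text
time_s: 5.92
eef_pos: [498.3, 305.7, 89.8]
ee_rot: [0.245, 0.658, 0.671, -0.238]
force: [0.3, 0.7, 0.5]
grip_width: 1.003
```

Request:
carry_out([
  [-0.2, 0, 0, 0, 0, 0, 0],
  [0.1, 0, 0, 0, 0, 0, 0],
  [0.5, 0, 0, 0, 0, 0, 0],
  [1, 0, 0, 0, 0, 0, 0],
  [1, 0, 0, 0, 0, 0, 0],
], newtons=50)

```text
time_s: 6.55
eef_pos: [499.6, 304.7, 90.2]
ee_rot: [0.244, 0.66, 0.67, -0.238]
force: [-1.3, -2.3, 6.2]
grip_width: 0.465
```

```bash
python3 - <<'E'
from h import *
np.set_printoptions(precision=3,suppress=True)
p,r=now(); m=r.as_matrix(); print(p,m,ctrl.sense())
print("up16",m.T@[0,0,17], "fwd", m.T@[-80*np.cos(.065),-80*np.sin(.065),17])
E
```

```text
[499.556 304.75   90.225] [[-0.011  1.     0.013]
 [ 0.768  0.017 -0.641]
 [-0.641  0.003 -0.768]] {'time_s': 6.55, 'joints': array([-0.015,  0.601,  1.758,  1.023,  1.117, -0.673]), 'dq': array([ 0.002,  0.001, -0.001,  0.001,  0.001, -0.   ]), 'tau': array([  0.888, -42.474, -16.206,   0.995,   0.661,   0.067]), 'eef_pos': array([499.556, 304.75 ,  90.225]), 'ee_rot': array([ 0.244,  0.66 ,  0.67 , -0.238]), 'force': array([-1.315, -2.283,  6.229]), 'wrist_torque': array([0.261, 0.001, 0.127]), 'grip_width': 0.465134090335471}
up16 [-10.896   0.043 -13.049] fwd [-13.995 -79.863 -10.723]
```

Request:
carry_out([
  [1, -3, 0, -3.5, 0, 0, 0],
  [1, -6, 0, -7, 0, 0, 0],
  [1, -9, 0, -10.5, 0, 0, 0],
  [1, -11.5, 0, -13.5, 0, 0, 0],
  [1, -11.5, 0, -13.5, 0, 0, 0],
])

```text
time_s: 7.18
eef_pos: [499.3, 304.7, 107.6]
ee_rot: [0.244, 0.659, 0.67, -0.239]
force: [-0.0, -0.4, -2.4]
grip_width: 0.463
```

```bash
python3 - <<'E'
from h import *
np.set_printoptions(precision=3,suppress=True)
s=ctrl.sense(); print(s["eef_pos"],s["force"],s["wrist_torque"],s["grip_width"])
im=[]
for n,(x,y) in(("scene",(370,170)),("top",(185,195))):
    a=viewer.capture(n)[:,:,::-1]; cv2.imwrite(f"pics/{n}3.png",a); im.append(crop(a,x,y,80,100,5))
cv2.imwrite("pics/m4.png",np.hstack(im))
E
```

```text
[499.275 304.683 107.588] [-0.023 -0.428 -2.411] [-0.631 -0.023  0.008] 0.46285552881976255
```

View pics/m4.png

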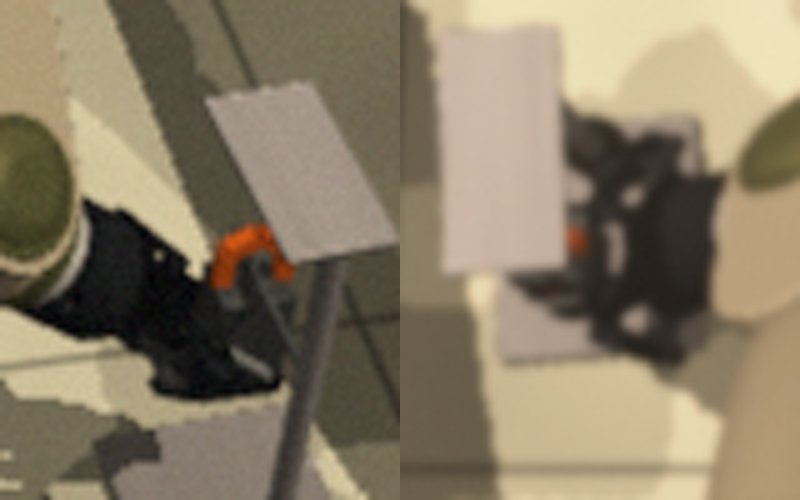

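The probe hangs free in the fingers: force is -2.4 N, and the bail rose about 4 px in the scene view to (420,220). Now out towards -x.

Request:
carry_out([
  [1, -0.5, -15, 0.5, 0, 0, 0],
  [1, -1.5, -34, 1, 0, 0, 0],
  [1, -2.5, -54, 1.5, 0, 0, 0],
  [1, -3.5, -75, 2.2, 0, 0, 0],
  [1, -4, -95, 2.8, 0, 0, 0],
])

```text
time_s: 7.9
eef_pos: [403.6, 298.2, 107.5]
ee_rot: [0.244, 0.659, 0.67, -0.239]
force: [0.0, -0.7, -1.5]
grip_width: 0.467
```

```bash
python3 - <<'E'
from h import *
np.set_printoptions(precision=3,suppress=True)
s=ctrl.sense(); p,r=now(); print(p,s["force"],s["grip_width"],s["joints"])
# probe underside centre in tool frame from hook pose (T at grasp: 499.5,304.7,90.2; probe c ~(499.5,293,75))
og=ori(1.585,40,180); c=og.inv().apply(np.array([499.5,293,75])-[499.5,304.7,90.2]); print("probe origin in tool",c)
for az in(.5,.8,):
  o=ori(az,40,180)
  T=np.array([537,-21,18+3])-o.apply(c); print(az,T)
  m1=ori(1.2,45,180); m2=ori(az,40,180)
  plan([([430,180,180],m1),([470,60,150],m2),(T+[0,0,60],m2),(T,m2)])
E
```

```text
[403.584 298.176 107.522] [ 0.019 -0.72  -1.473] 0.4667334514528473 [-0.034  0.42   2.029  1.05   1.082 -0.765]
probe origin in tool [ 0.809 -0.166 19.164]
0.5 [547.346 -15.537  36.2  ]
[-137.5, 24.6, 20.5] [15.06, -5.04, 16.33] len 141 ang 23
[-47.6, 80.8, 90.1] [27.1, 4.79, 29.58] len 130 ang 40
[58.8, 103.4, 20.9] [0.0, 0.0, 0.0] len 121 ang 0
[38.6, -0.0, 46.0] [0.0, 0.0, 0.0] len 60 ang 0
0.8 [545.27  -12.724  36.2  ]
[-137.5, 24.6, 20.5] [15.06, -5.04, 16.33] len 141 ang 23
[-47.6, 80.8, 90.1] [15.49, 4.93, 16.9] len 130 ang 23
[34.8, 104.7, 41.0] [0.0, 0.0, 0.0] len 118 ang 0
[38.6, -0.0, 46.0] [0.0, 0.0, 0.0] len 60 ang 0
```

Request:
carry_out([
  [1, -28, 5, 4, 3, -1, 3.3],
  [1, -55, 10, 8, 6, -2, 6.5],
  [1, -83, 15, 12, 9, -3, 9.8],
  [1, -110, 20, 16, 12, -4, 13.1],
  [1, -137, 25, 20, 15.1, -5, 16.3],
])

```text
time_s: 8.52
eef_pos: [431.1, 180.0, 180.6]
ee_rot: [0.215, 0.763, 0.521, -0.316]
force: [-0.3, 0.4, -2.4]
grip_width: 0.468
```

Request:
carry_out([
  [1, -10, 16, 18, 3.1, 1, 3.4],
  [1, -19, 32, 36, 6.2, 2, 6.8],
  [1, -29, 48, 54, 9.3, 3, 10.1],
  [1, -38, 65, 72, 12.4, 4, 13.5],
  [1, -48, 81, 90, 15.5, 4.9, 16.9],
])

```text
time_s: 9.15
eef_pos: [471.4, 59.6, 150.1]
ee_rot: [0.132, 0.866, 0.365, -0.315]
force: [0.1, -0.4, -1.5]
grip_width: 0.468
```

Request:
carry_out([
  [1, 7, 21, 8, 0, 0, 0],
  [1, 14, 42, 16, 0, 0, 0],
  [1, 21, 63, 25, 0, 0, 0],
  [1, 28, 84, 33, 0, 0, 0],
  [1, 35, 105, 41, 0, 0, 0],
])

```text
time_s: 9.78
eef_pos: [547.3, -12.8, 95.8]
ee_rot: [0.133, 0.865, 0.366, -0.316]
force: [-0.3, 0.0, -0.9]
grip_width: 0.47
```

```bash
python3 - <<'E'
from h import *
np.set_printoptions(precision=3,suppress=True)
s=ctrl.sense(); p,r=now(); print(p,s["force"],s["grip_width"],s["joints"])
o=ori(.8,40,180); print(np.degrees((o.inv()*r).as_rotvec()))
plan([([545.3,-12.7,36.2],o)])
im=[]
for n,(x,y) in(("scene",(270,200)),("top",(285,190))):
    a=viewer.capture(n)[:,:,::-1]; cv2.imwrite(f"pics/{n}4.png",a); im.append(crop(a,x,y,80,110,5))
cv2.imwrite("pics/m5.png",np.hstack(im))
E
```

```text
[547.257 -12.846  95.776] [-0.319  0.031 -0.949] 0.469862473977661 [-0.625  0.475  1.978  1.168  0.968 -0.7  ]
[ 0.078 -0.025 -0.041]
[37.4, -1.4, 46.4] [-0.08, 0.02, 0.04] len 60 ang 0
```

View pics/m5.png

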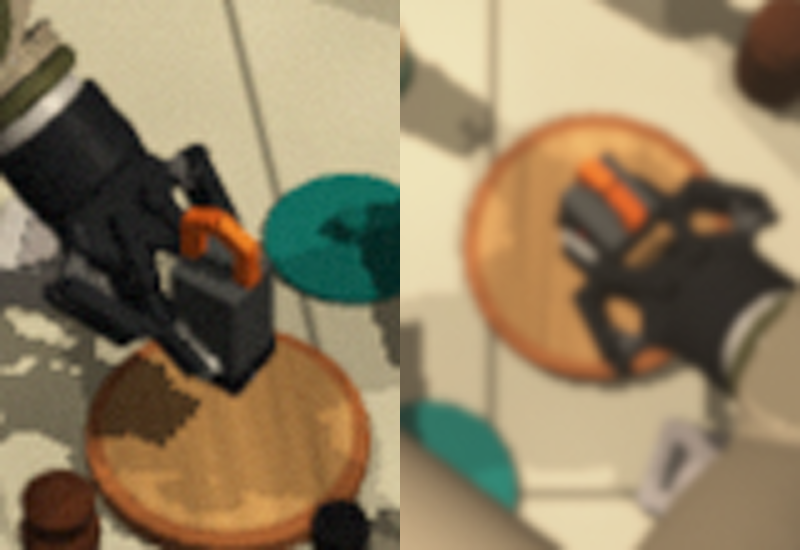

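The probe hangs upright over the board. The bail centre in the top view is (328,228) and the board spans about (299-341, 213-266). Lowering it now.

Request:
carry_out([
  [1, 10, -1, 12, 0, 0, 0],
  [1, 20, -1, 23, 0, 0, 0],
  [1, 28, -1, 34, 0, 0, 0],
  [1, 33, -1, 40, 0, 0, 0],
  [1, 35.5, -1, 43, 0, 0, 0],
])

```text
time_s: 10.5
eef_pos: [545.6, -11.7, 40.5]
ee_rot: [0.133, 0.865, 0.366, -0.315]
force: [0.9, 0.1, -2.1]
grip_width: 0.468
```

Request:
carry_out([
  [1, 0.6, 0, 0.8, 0, 0, 0],
  [1, 1.2, 0, 1.5, 0, 0, 0],
  [1, 1.5, 0, 1.8, 0, 0, 0],
  [1, 1.9, 0, 2.3, 0, 0, 0],
  [1, 1.9, 0, 2.3, 0, 0, 0],
])

```text
time_s: 11.12
eef_pos: [545.7, -11.9, 37.6]
ee_rot: [0.133, 0.865, 0.366, -0.315]
force: [0.7, 0.9, -2.8]
grip_width: 0.466
```

Request:
carry_out([
  [1, 0.4, 0, 0.5, 0, 0, 0],
  [1, 0.8, 0, 1, 0, 0, 0],
  [1, 1.2, 0, 1.4, 0, 0, 0],
  [1, 1.3, 0, 1.5, 0, 0, 0],
  [1, 1.3, 0, 1.5, 0, 0, 0],
])

```text
time_s: 11.75
eef_pos: [545.7, -11.9, 35.5]
ee_rot: [0.133, 0.865, 0.366, -0.315]
force: [0.2, 0.1, -1.3]
grip_width: 0.466
```

Request:
carry_out([
  [1, 0.4, 0, 0.5, 0, 0, 0],
  [1, 0.8, 0, 1, 0, 0, 0],
  [1, 1.2, 0, 1.4, 0, 0, 0],
  [1, 1.3, 0, 1.5, 0, 0, 0],
  [1, 1.3, 0, 1.5, 0, 0, 0],
])

```text
time_s: 12.38
eef_pos: [545.8, -11.9, 34.0]
ee_rot: [0.133, 0.865, 0.366, -0.315]
force: [-4.1, -1.2, 5.6]
grip_width: 0.466
```

Request:
carry_out([
  [-0.2, 0, 0, 0, 0, 0, 0],
  [-0.6, 0, 0, 0, 0, 0, 0],
  [-1, 0, 0, 0, 0, 0, 0],
  [-1, 0, 0, 0, 0, 0, 0],
  [-1, 0, 0, 0, 0, 0, 0],
])

```text
time_s: 13.0
eef_pos: [545.8, -11.9, 33.6]
ee_rot: [0.133, 0.865, 0.366, -0.315]
force: [-0.1, 0.5, -0.4]
grip_width: 1.002
```

Request:
carry_out([
  [-1, -15, 0, 0, 0, 0, 0],
  [-1, -40, 0, 0, 0, 0, 0],
  [-1, -75, 0, 0, 0, 0, 0],
  [-1, -115, 0, 0, 0, 0, 0],
  [-1, -160, 0, 0, 0, 0, 0],
])

```text
time_s: 13.62
eef_pos: [459.1, -100.7, 137.6]
ee_rot: [0.133, 0.865, 0.366, -0.316]
force: [-0.4, -0.5, 0.2]
grip_width: 1.0
```

```bash
python3 - <<'E'
from h import *
np.set_printoptions(precision=2,suppress=True)
s=ctrl.sense(); p,r=now(); print(p,s["force"],s["joints"])
A={}
for n in("scene","top"):
    a=viewer.capture(n)[:,:,::-1].copy(); cv2.imwrite(f"pics/{n}5.png",a); A[n]=a
t=A["top"];s=A["scene"]
cv2.imwrite("pics/m6.png",np.vstack([np.hstack([crop(t,295,205,80,60,5),crop(t,377,225,80,60,5)]),np.hstack([crop(s,275,230,80,60,5),crop(s,180,235,80,60,5)])]))
E
```

```text
[ 459.08 -100.68  137.58] [-0.36 -0.54  0.17] [-0.93  0.33  2.06  0.96  1.18 -0.74]
```

View pics/m6.png

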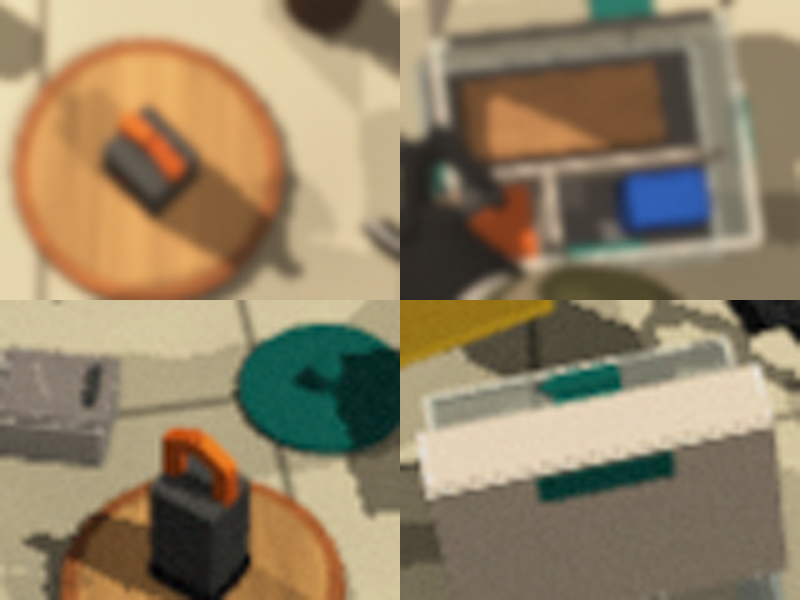

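The probe stands upright on the board. In the top view its bail runs from about (319,229) to (332,239). In the scene view the case's front rim corners are at (185,254.6) and (245.6,243).

```bash
python3 - <<'E'
from h import *
np.set_printoptions(precision=2,suppress=True)
def om(n,x,y,w,h):
    im=cv2.imread(f"pics/{n}5.png")[y:y+h,x:x+w]; hs=cv2.cvtColor(im,cv2.COLOR_BGR2HSV)
    m=cv2.inRange(hs,(2,190,150),(11,255,255)); k,l,st,c=cv2.connectedComponentsWithStats(m); i=1+np.argmax(st[1:,4]); ys,xs=np.nonzero(l==i); return np.c_[xs+x,ys+y].astype(np.float32)
T=om("top",310,220,28,28); (c,sz,a)=cv2.minAreaRect(T); print("top",len(T),T.mean(0),c,sz,a)
e=cv2.PCACompute(T,mean=None)[1][0]; P=at("top",T.mean(0),135); Q=at("top",T.mean(0)+e*5,135); print("bail top-view",P,"dir az",np.arctan2(*(Q-P)[1::-1]))
S=om("scene",300,250,35,40); print("scene bbox",S.min(0),S.max(0)); 
top=S[S[:,1]<=S[:,1].min()+2].mean(0); print("top px",top,at("scene",top,141),at("scene",S.mean(0),130))
o=ori(.8,40,180); print("pred from tool",np.array([545.8,-11.9,33.6])+o.apply([.8,-.17,19.2]))
for p in((185,254.6),(245.6,243)): print("case front rim scene",at("scene",p,100))
# teal bead in top: 
im=cv2.imread("pics/top0.png"); hs=cv2.cvtColor(im,cv2.COLOR_BGR2HSV)
m=cv2.inRange(hs,(75,80,50),(95,255,255)); k,l,st,cc=cv2.connectedComponentsWithStats(m)
for i in range(1,k):
    if st[i][4]>8: print(st[i],cc[i])
m=cv2.inRange(hs[255:285,380:415],(3,170,90),(12,255,255)); k,l,st,cc=cv2.connectedComponentsWithStats(m); i=1+np.argmax(st[1:,4]); print("bay",st[i]+[380,255,0,0,0],cc[i]+[380,255],at("top",cc[i]+[380,255],5))
E
```

```text
top 31 [326.13 234.74] (325.5000305175781, 234.00003051757812) (13.435027122497559, 2.1213202476501465) 45.0
bail top-view [534.33 -24.18 135.  ] dir az -2.326333615532687
scene bbox [308. 256.] [314. 258.]
top px [311.53 256.73] [533.53 -24.77 141.  ] [523.94 -23.22 130.  ]
pred from tool [537.51 -20.2   18.38]
case front rim scene [ 426.37 -379.52  100.  ]
case front rim scene [ 410.66 -202.31  100.  ]
[415 217  12  12 126] [420.34 222.44]
[274 271  34  34 887] [290.58 287.32]
[465 353  22  12 116] [475.67 358.42]
bay [390 263  14  13 162] [396.28 269.07] [ 448.27 -244.36    5.  ]
```

```bash
python3 - <<'E'
from h import *
o=ori(.815,90,180)
plan([([500,-60,235],ori(.81,66,180)),([536,-22,200],o),([536,-22,117],o)])
print("bead",at("top",(417,274.5),92), "exp", px("top",(424.6,-292,92)))
E
```

```text
[-17.0, -0.9, -111.4] [-0.51, -25.9, -0.65] len 113 ang 26
[53.3, -0.1, -33.6] [-0.28, -24.0, -0.06] len 63 ang 24
[83.0, 0.0, -0.0] [0.0, 0.0, 0.0] len 83 ang 0
bead [ 422.95390057 -292.5940915    92.        ] exp [416.78285035 273.9432317 ]
```

Request:
carry_out([
  [-1, -4, 0, -24, -0.1, -5.2, -0.1],
  [-1, -8, 0, -47, -0.2, -10.4, -0.3],
  [-1, -12, -1, -72, -0.3, -15.6, -0.4],
  [-1, -17, -1, -111, -0.5, -20.8, -0.5],
  [-1, -17, -1, -111, -0.5, -25.9, -0.6],
])

```text
time_s: 14.35
eef_pos: [501.4, -56.6, 234.6]
ee_rot: [0.216, 0.77, 0.332, -0.5]
force: [0.0, 0.0, -1.0]
grip_width: 1.004
```

Request:
carry_out([
  [-1, 13, 0, -8, -0.1, -6, 0],
  [-1, 27, 0, -17, -0.1, -12, 0],
  [-1, 40, 0, -25, -0.2, -18, 0],
  [-1, 53, 0, -34, -0.3, -24, 0],
  [-1, 53, 0, -34, -0.3, -24, 0],
])

```text
time_s: 14.98
eef_pos: [536.7, -17.4, 196.6]
ee_rot: [-0.28, -0.648, -0.284, 0.649]
force: [0.4, 0.5, -0.2]
grip_width: 1.0
```

```bash
python3 - <<'E'
from h import *
np.set_printoptions(precision=2,suppress=True)
s=ctrl.sense(); p,r=now(); print(p,s["joints"]); o=ori(.815,90,180); plan([([536,-22,117],o)])
m=r.as_matrix(); A={n:viewer.capture(n)[:,:,::-1].copy() for n in("scene","top")}
for n in A: cv2.imwrite(f"pics/{n}6.png",A[n])
cv2.imwrite("pics/m7.png",np.hstack([crop(A["top"],290,195,80,90,5),crop(A["scene"],275,200,80,90,5)]))
for s in(45,-45):
  q=p-13*m[:,0]+s*m[:,1]; print(q,px("top",q),px("scene",q))
print(px("scene",(536,-22,143)))
E
```

```text
[536.66 -17.44 196.64] [-0.25  0.37  1.51  0.    1.26  0.5 ]
[79.6, 3.0, 3.8] [0.35, -0.02, 0.3] len 80 ang 0
[569.64 -48.15 209.4 ] [335.12 217.68] [305.01 250.89]
[503.77  13.18 209.88] [312.95 241.08] [323.15 230.49]
[312.65 256.79]
```

View pics/m7.png

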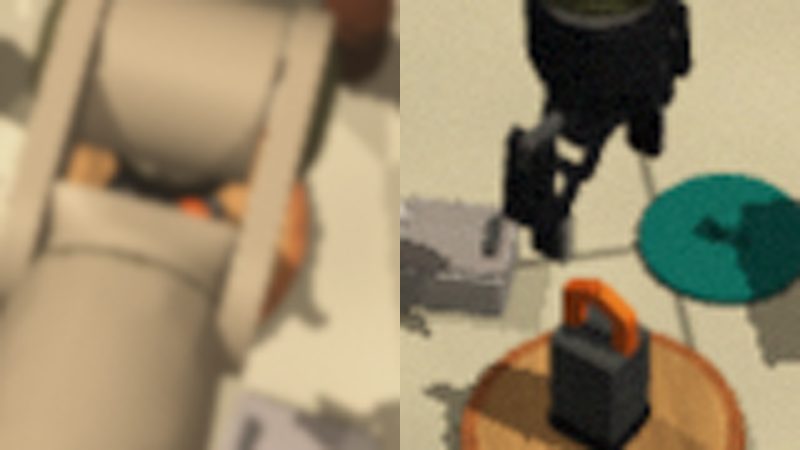

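The fingertips at (305,251) and (324.6,230) in the scene view match their predicted pixels. The bail peak at (315,258) puts the probe nearly straight below the gripper, so I'm lowering and pinching.

Request:
carry_out([
  [-1, 20, 1, 0, 0.3, 0, 0.3],
  [-1, 40, 1.5, 0.5, 0.3, 0, 0.3],
  [-1, 60, 1.5, 0.5, 0.3, 0, 0.3],
  [-1, 74, 1.5, 0.5, 0.3, 0, 0.3],
  [-1, 80, 1.5, 0.5, 0.3, 0, 0.3],
])

```text
time_s: 15.7
eef_pos: [536.9, -20.6, 117.6]
ee_rot: [0.28, 0.65, 0.279, -0.649]
force: [0.3, -0.0, 1.4]
grip_width: 0.998
```

Request:
carry_out([
  [-0.5, 0, 0, 0, 0, 0, 0],
  [0, 0, 0, 0, 0, 0, 0],
  [0.3, 0, 0, 0, 0, 0, 0],
  [0.5, 0, 0, 0, 0, 0, 0],
  [0.7, 0, 0, 0, 0, 0, 0],
], newtons=40)

```text
time_s: 16.32
eef_pos: [537.2, -20.2, 118.0]
ee_rot: [0.28, 0.65, 0.279, -0.649]
force: [-0.9, 0.6, 0.1]
grip_width: 0.147
```

Request:
carry_out([
  [0.8, 0, 0, 0, 0, 0, 0],
  [0.9, 0, 0, 0, 0, 0, 0],
  [1, 0, 0, 0, 0, 0, 0],
  [1, 0, 0, 0, 0, 0, 0],
  [1, 0, 0, 0, 0, 0, 0],
])

```text
time_s: 16.95
eef_pos: [537.4, -20.2, 118.0]
ee_rot: [0.28, 0.65, 0.279, -0.649]
force: [0.9, 0.2, 2.4]
grip_width: 0.108
```

```bash
python3 - <<'E'
from h import *
p,r=now(); print(p)
yaw=.092; o1=ori(.815,90,180); o2=ori(yaw+np.pi/2,90,180); print(np.degrees(np.arctan2(r.as_matrix()[1,1],r.as_matrix()[0,1])))
plan([([537.4,-20.2,250],o1),([442.5,-234.5,265],o2),([442.5,-234.5,215],o2)])
E
```

```text
[537.35097913 -20.19017991 118.04445834]
-43.428631549505454
[-132.0, 0.3, -0.2] [-0.12, -0.1, -0.13] len 132 ang 0
[-15.0, 77.9, 221.0] [-48.58, 0.0, 0.0] len 235 ang 49
[50.0, -0.0, 0.0] [0.0, 0.0, 0.0] len 50 ang 0
```

Request:
carry_out([
  [1, -15, 0, 0, 0, 0, 0],
  [1, -40, 0, 0, 0, 0, 0],
  [1, -75, 0, 0, 0, 0, 0],
  [1, -110, 0, 0, 0, 0, 0],
  [1, -132, 0, 0, 0, 0, 0],
], newtons=60)

```text
time_s: 17.58
eef_pos: [536.8, -20.1, 252.1]
ee_rot: [0.28, 0.651, 0.279, -0.648]
force: [0.5, 0.1, -1.0]
grip_width: 0.103
```

Request:
carry_out([
  [1, -3, 12, 33, -9, 0, 0],
  [1, -6, 29, 80, -19, 0, 0],
  [1, -9, 46, 130, -29, 0, 0],
  [1, -12, 64, 180, -39, 0, 0],
  [1, -15, 78, 221, -48.6, 0, 0],
])

```text
time_s: 18.2
eef_pos: [440.4, -235.5, 265.3]
ee_rot: [0.524, 0.476, 0.523, -0.475]
force: [0.3, 1.0, -2.9]
grip_width: 0.104
```

Request:
carry_out([
  [1, 10, 0, 0, 0, 0, 0],
  [1, 25, 0, 0, 0, 0, 0],
  [1, 40, 0, 0, 0, 0, 0],
  [1, 48, 0, 0, 0, 0, 0],
  [1, 50, 0, 0, 0, 0, 0],
])

```text
time_s: 18.82
eef_pos: [441.8, -233.8, 214.2]
ee_rot: [0.523, 0.477, 0.522, -0.476]
force: [0.0, 0.3, -2.3]
grip_width: 0.103
```

```bash
python3 - <<'E'
from h import *
np.set_printoptions(precision=2,suppress=True)
s=ctrl.sense(); p,r=now(); m=r.as_matrix(); print(p,s["force"],s["grip_width"],s["joints"],np.arctan2(m[1,1],m[0,1]))
A={n:viewer.capture(n)[:,:,::-1].copy() for n in("scene","top")}
for n in A: cv2.imwrite(f"pics/{n}7.png",A[n])
cv2.imwrite("pics/m8.png",np.hstack([crop(A["top"],370,215,80,110,5),crop(A["scene"],180,190,80,110,5)]))
u=p[2]-20-100  # underside z approx? TCP z - (118-18)
zb=p[2]-100; print("underside",zb)
for dx in(-20,20):
  for dy in(-23,23):
    q=np.r_[p[:2],0]+R.from_euler("z",.092).apply([dx,dy,0]); print((dx,dy),px("top",q+[0,0,zb+85]),px("top",q+[0,0,zb]))
E
```

```text
[ 441.77 -233.76  214.18] [ 0.01  0.29 -2.31] 0.10250438014692029 [-0.72  0.27  1.6   0.    1.27 -0.81] 0.09081221309078318
underside 114.1812684535123
(-20, -23) [411.63 270.39] [406.66 273.42]
(-20, 23) [395.04 271.92] [390.95 274.87]
(20, -23) [409.91 256.03] [405.05 259.82]
(20, 23) [393.39 257.54] [389.41 261.25]
```

View pics/m8.png

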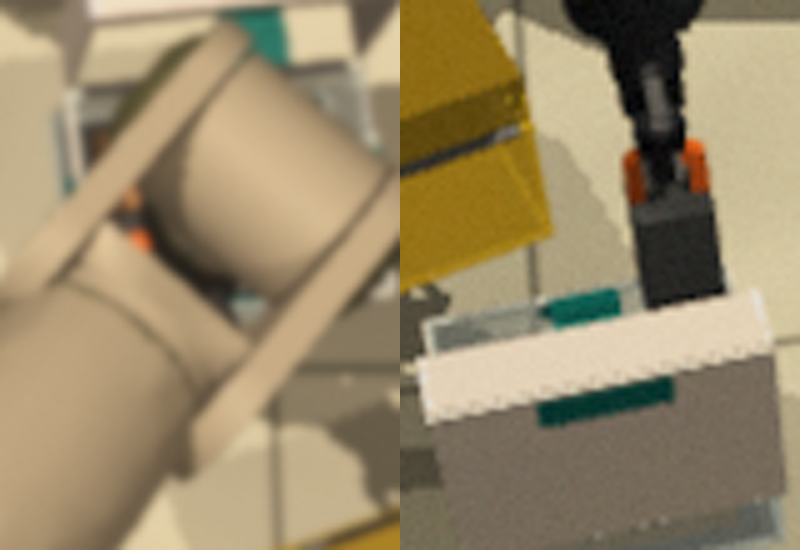

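```bash
python3 - <<'E'
from h import *
np.set_printoptions(precision=2,suppress=True)
p,r=now(); zb=p[2]-100
for dx,dy,z in((20,-23,0),(20,23,0),(20,-23,85),(20,23,85),(0,-23,110),(0,23,110)):
    q=np.r_[p[:2],0]+R.from_euler("z",.092).apply([dx,dy,0]); print((dx,dy,z),px("scene",q+[0,0,zb+z]))
rc=R.from_euler("z",.092); C0=np.array([485.4,-286.4,0])
for nm,v in(("FL",(-69,89,100)),("FR",(-69,-89,100)),("beadmid",(-61,0,92))): print(nm,px("scene",C0+rc.apply(v)),px("top",C0+rc.apply(v)))
E
```

```text
(20, -23, 0) [228.37 255.23]
(20, 23, 0) [244.22 252.1 ]
(20, -23, 85) [224.96 234.79]
(20, 23, 85) [241.45 231.65]
(0, -23, 110) [222.77 223.45]
(0, 23, 110) [239.32 220.37]
FL [244.93 242.55] [387.47 279.15]
FR [184.35 254.3 ] [447.66 273.59]
beadmid [215.69 252.15] [416.78 273.92]
```

```bash
python3 - <<'E'
from h import *
g=cv2.cvtColor(cv2.imread("pics/scene7.png"),cv2.COLOR_BGR2GRAY)
for r in range(220,256): print(r,g[r,222:250].tolist())
E
```

```text
220 [191, 189, 175, 136, 89, 45, 18, 12, 10, 13, 13, 15, 29, 49, 57, 86, 99, 108, 119, 165, 186, 186, 186, 187, 185, 188, 189, 189]
221 [189, 191, 145, 96, 78, 61, 32, 20, 13, 14, 17, 13, 43, 80, 85, 77, 84, 85, 77, 157, 181, 183, 186, 187, 189, 188, 189, 189]
222 [192, 189, 132, 75, 72, 56, 51, 37, 20, 9, 13, 20, 38, 78, 91, 79, 81, 85, 85, 151, 183, 188, 186, 183, 186, 187, 187, 188]
223 [187, 187, 134, 70, 57, 55, 63, 47, 20, 11, 15, 16, 24, 76, 89, 73, 76, 83, 78, 130, 174, 186, 186, 185, 187, 187, 189, 187]
224 [190, 188, 140, 78, 53, 55, 60, 50, 20, 17, 14, 15, 18, 73, 73, 57, 71, 81, 82, 117, 168, 190, 189, 188, 190, 189, 187, 187]
225 [188, 187, 149, 85, 52, 55, 57, 56, 34, 14, 17, 15, 13, 70, 65, 46, 69, 79, 79, 115, 167, 188, 188, 187, 190, 187, 189, 188]
226 [189, 188, 145, 85, 57, 56, 58, 64, 38, 27, 18, 26, 36, 44, 46, 32, 70, 83, 77, 111, 168, 188, 189, 187, 189, 188, 187, 190]
227 [191, 190, 146, 80, 58, 52, 61, 59, 43, 33, 29, 40, 54, 51, 43, 30, 67, 73, 78, 87, 163, 188, 186, 186, 185, 190, 190, 192]
228 [192, 189, 155, 88, 54, 52, 53, 43, 37, 26, 27, 50, 58, 61, 55,
[... 2904 characters left out ...]
 153, 148, 154, 141, 78, 56, 66, 119, 144, 158, 162, 179, 205, 212, 212, 212, 211, 211, 212, 213, 211, 213, 213, 211, 215]
252 [67, 69, 129, 158, 165, 175, 184, 165, 158, 165, 197, 212, 213, 212, 211, 213, 215, 212, 211, 213, 213, 214, 213, 215, 212, 211, 213, 212]
253 [131, 151, 172, 188, 198, 209, 212, 214, 212, 212, 214, 211, 210, 214, 213, 214, 212, 212, 213, 214, 214, 210, 210, 212, 212, 214, 214, 212]
254 [192, 209, 211, 212, 213, 213, 212, 213, 215, 213, 212, 212, 212, 215, 214, 214, 210, 213, 213, 213, 213, 212, 214, 210, 212, 212, 213, 212]
255 [210, 214, 211, 213, 213, 211, 213, 212, 212, 211, 214, 212, 213, 212, 213, 212, 213, 213, 211, 212, 211, 211, 213, 212, 211, 211, 212, 214]
```

The numbers put the probe's edges within about 0.5 px of the prediction once the case's own camera offset is taken out, so it is centred to 1-2 mm. Lowering in stages.

Request:
carry_out([
  [1, 6, 0, 0, 0, 0, 0],
  [1, 14, 0, 0, 0, 0, 0],
  [1, 22, 0, 0, 0, 0, 0],
  [1, 30, 0, 0, 0, 0, 0],
  [1, 35, 0, 0, 0, 0, 0],
])

```text
time_s: 19.55
eef_pos: [441.7, -234.2, 179.1]
ee_rot: [0.523, 0.477, 0.522, -0.476]
force: [0.5, -0.1, -2.3]
grip_width: 0.102
```

Request:
carry_out([
  [1, 6, 0, 0, 0, 0, 0],
  [1, 14, 0, 0, 0, 0, 0],
  [1, 22, 0, 0, 0, 0, 0],
  [1, 28, 0, 0, 0, 0, 0],
  [1, 30, 0, 0, 0, 0, 0],
])

```text
time_s: 20.18
eef_pos: [441.8, -234.2, 149.3]
ee_rot: [0.523, 0.477, 0.522, -0.476]
force: [0.5, 0.4, -2.2]
grip_width: 0.105
```

Clear so far, with the underside at about 49 mm and no side forces.

Request:
carry_out([
  [1, 6, 0, 0, 0, 0, 0],
  [1, 14, 0, 0, 0, 0, 0],
  [1, 22, 0, 0, 0, 0, 0],
  [1, 29, 0, 0, 0, 0, 0],
  [1, 33, 0, 0, 0, 0, 0],
])

```text
time_s: 20.8
eef_pos: [441.9, -234.2, 116.2]
ee_rot: [0.523, 0.477, 0.522, -0.476]
force: [-0.4, 0.0, -2.0]
grip_width: 0.102
```

Request:
carry_out([
  [1, 2, 0, 0, 0, 0, 0],
  [1, 4, 0, 0, 0, 0, 0],
  [1, 6, 0, 0, 0, 0, 0],
  [1, 8, 0, 0, 0, 0, 0],
  [1, 9, 0, 0, 0, 0, 0],
])

```text
time_s: 21.42
eef_pos: [442.0, -234.3, 107.6]
ee_rot: [0.523, 0.477, 0.521, -0.476]
force: [0.0, 0.3, -2.3]
grip_width: 0.108
```

Request:
carry_out([
  [1, 0.6, 0, 0, 0, 0, 0],
  [1, 1.2, 0, 0, 0, 0, 0],
  [1, 1.8, 0, 0, 0, 0, 0],
  [1, 2.4, 0, 0, 0, 0, 0],
  [1, 2.4, 0, 0, 0, 0, 0],
])

```text
time_s: 22.05
eef_pos: [442.0, -234.3, 105.3]
ee_rot: [0.523, 0.477, 0.521, -0.476]
force: [0.2, 0.4, -2.8]
grip_width: 0.102
```

Request:
carry_out([
  [1, 0.3, 0, 0, 0, 0, 0],
  [1, 0.6, 0, 0, 0, 0, 0],
  [1, 0.9, 0, 0, 0, 0, 0],
  [1, 1, 0, 0, 0, 0, 0],
  [1, 1, 0, 0, 0, 0, 0],
])

```text
time_s: 22.68
eef_pos: [442.0, -234.3, 104.3]
ee_rot: [0.523, 0.477, 0.521, -0.476]
force: [-0.2, 0.1, -2.2]
grip_width: 0.101
```

Request:
carry_out([
  [1, 0.4, 0, 0, 0, 0, 0],
  [1, 0.8, 0, 0, 0, 0, 0],
  [1, 1.2, 0, 0, 0, 0, 0],
  [1, 1.5, 0, 0, 0, 0, 0],
  [1, 1.5, 0, 0, 0, 0, 0],
])

```text
time_s: 23.3
eef_pos: [442.4, -234.7, 104.1]
ee_rot: [0.523, 0.477, 0.521, -0.476]
force: [-2.2, 1.0, 10.3]
grip_width: 0.104
```

Seated, with 10 N of contact at underside height 5 mm. Releasing, and working out the lid angle in the meantime.

Request:
carry_out([
  [0.8, 0, 0, 0, 0, 0, 0],
  [0.4, 0, 0, 0, 0, 0, 0],
  [0.2, 0, 0, 0, 0, 0, 0],
  [0.2, 0, 0, 0, 0, 0, 0],
  [0.2, 0, 0, 0, 0, 0, 0],
])

```text
time_s: 23.92
eef_pos: [442.0, -234.3, 102.7]
ee_rot: [0.523, 0.477, 0.521, -0.476]
force: [-0.5, 0.6, 0.6]
grip_width: 0.401
```

Request:
carry_out([
  [0.2, -15, 0, 0, 0, 0, 0],
  [0.2, -40, 0, 0, 0, 0, 0],
  [0.2, -75, 0, 0, 0, 0, 0],
  [0.3, -115, 0, 0, 0, 0, 0],
  [0.5, -160, 0, 0, 0, 0, 0],
])

```text
time_s: 24.55
eef_pos: [441.3, -234.0, 265.1]
ee_rot: [0.523, 0.477, 0.521, -0.476]
force: [0.2, -1.0, 0.4]
grip_width: 0.246
```

```bash
python3 - <<'E'
from h import *
from scipy.optimize import least_squares
np.set_printoptions(precision=2,suppress=True)
s=ctrl.sense(); p,r=now(); print(p,s["force"],s["grip_width"],s["joints"])
A={n:viewer.capture(n)[:,:,::-1].copy() for n in("scene","top")}
for n in A: cv2.imwrite(f"pics/{n}8.png",A[n])
rc=R.from_euler("z",.092); C0=np.array([485.4,-286.4,0])
def L(phi,s,y,zl): return C0+rc.apply([69-s*np.cos(phi)+zl*np.sin(phi),y,100+s*np.sin(phi)+zl*np.cos(phi)])
for phi in(1.45,1.55,1.65,1.75): print(phi,px("scene",L(phi,140,0,42)),px("scene",L(phi,140,0,0)),L(phi,140,0,42))
print("obs (220,267.4) (218,255.8)")
o=ori(.092+np.pi/2,90,180)
W=lambda x,z:(C0+rc.apply([x,0,z]))
plan([(W(60,330),o),(W(150,330),o),(W(150,205),o)])
cv2.imwrite("pics/m9.png",np.hstack([crop(A["top"],370,190,80,110,5),crop(A["scene"],180,210,80,110,5)]))
E
```

```text
[ 441.31 -233.99  265.08] [ 0.17 -0.95  0.35] 0.24601902982105092 [-0.72  0.23  1.52  0.    1.39 -0.81]
1.45 [217.03 255.91] [214.91 245.69] [ 578.83 -277.78  244.04]
1.55 [218.01 260.78] [215.64 249.25] [ 593.02 -276.47  240.84]
1.65 [219.05 265.94] [216.46 253.22] [ 606.83 -275.2   236.24]
1.75 [220.13 271.33] [217.34 257.57] [ 620.11 -273.97  230.27]
obs (220,267.4) (218,255.8)
[-60.3, 98.4, 55.3] [-0.09, 0.43, -0.52] len 128 ang 1
[0.0, 90.0, 0.0] [0.0, 0.0, 0.0] len 90 ang 0
[125.0, -0.0, 0.0] [0.0, 0.0, 0.0] len 125 ang 0
```

View pics/m9.png

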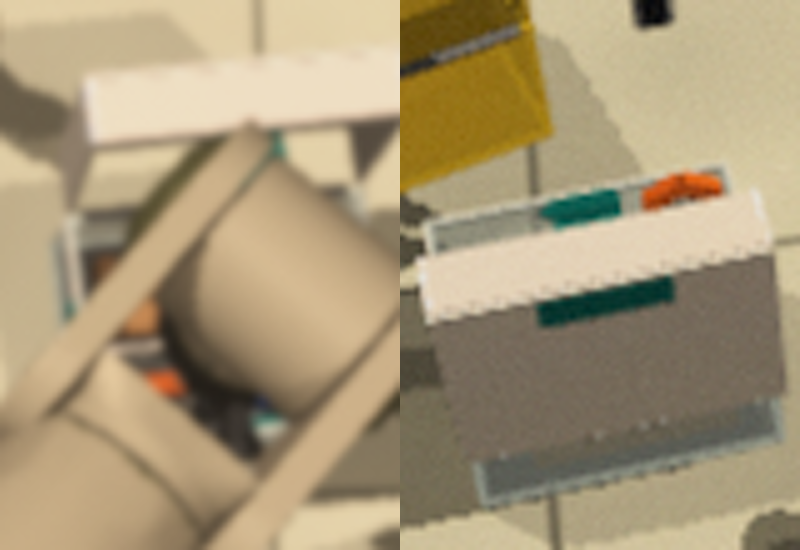

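The probe stands in the bay, with its orange bail at about (236,247) in the scene view. The lid is open at about 1.68 rad. Next I close the fingers and go over the lid to its rear side.

```bash
python3 - <<'E'
from h import *
rc=R.from_euler("z",.092); C0=np.array([485.4,-286.4,0])
o=ori(.092+np.pi/2,90,180); W=lambda x,z:(C0+rc.apply([x,0,z]))
plan([(W(60,295),o),(W(165,295),o),(W(165,205),o)]); print(W(165,205))
E
```

```text
[-25.3, 98.1, 55.0] [-0.09, 0.43, -0.52] len 115 ang 1
[0.0, 105.0, 0.0] [0.0, 0.0, 0.0] len 105 ang 0
[90.0, -0.0, 0.0] [0.0, 0.0, 0.0] len 90 ang 0
[ 649.70221238 -271.24140486  205.        ]
```

Request:
carry_out([
  [1, -10, 5, 5, 0, 0, 0],
  [1, -25, 30, 15, 0, 0, 0],
  [1, -25, 55, 30, 0, 0.4, -0.5],
  [1, -25, 80, 45, 0, 0.4, -0.5],
  [1, -25, 98, 55, 0, 0.4, -0.5],
])

```text
time_s: 25.28
eef_pos: [544.8, -280.5, 287.9]
ee_rot: [0.519, 0.477, 0.525, -0.477]
force: [-0.2, 0.6, 0.2]
grip_width: 0.001
```

Request:
carry_out([
  [1, 0, 25, 0, 0, 0, 0],
  [1, 0, 50, 0, 0, 0, 0],
  [1, 0, 75, 0, 0, 0, 0],
  [1, 0, 105, 0, 0, 0, 0],
  [1, 0, 105, 0, 0, 0, 0],
])

```text
time_s: 25.9
eef_pos: [649.6, -270.1, 286.1]
ee_rot: [0.519, 0.476, 0.526, -0.477]
force: [-0.9, 0.1, 0.7]
grip_width: 0.0
```

Request:
carry_out([
  [1, 20, 0, 0, 0, 0, 0],
  [1, 40, 0, 0, 0, 0, 0],
  [1, 60, 0, 0, 0, 0, 0],
  [1, 80, 0, 0, 0, 0, 0],
  [1, 90, 0, 0, 0, 0, 0],
])

```text
time_s: 26.52
eef_pos: [647.1, -270.2, 196.9]
ee_rot: [0.518, 0.477, 0.526, -0.477]
force: [-0.3, 0.3, -0.1]
grip_width: -0.001
```

```bash
python3 - <<'E'
from h import *
np.set_printoptions(precision=2,suppress=True)
s=ctrl.sense(); p,r=now(); print(p,s["force"],s["joints"])
rc=R.from_euler("z",.092); C0=np.array([485.4,-286.4,0]); print("case frame",rc.inv().apply(p-C0))
for phi in(1.5,1.3,1.1,.9,.7,.5,.35,.25,.15):
    s=115 if phi>.8 else 122; print(phi,69-s*np.cos(phi)+42*np.sin(phi)+13,100+s*np.sin(phi)+42*np.cos(phi))
E
```

```text
[ 647.11 -270.22  196.86] [-0.34  0.29 -0.08] [-0.56  0.75  0.89  0.    1.51 -0.65]
case frame [162.51   1.25 196.86]
1.5 115.76001124558445 217.6828859295098
1.3 91.70707849569456 222.04414212520987
1.1 67.2671551586389 221.5398835069393
0.9 43.4145838532279 216.1902132745285
0.7 15.74639601527543 210.71792970894683
0.5 -4.929199929248945 195.3483833091084
0.35 -18.201763054251263 181.28718644915497
0.25 -25.816349160008684 170.8776047408989
0.15 -32.35366994430598 159.7598374350929
```

Request:
carry_out([
  [1, -2, -15, 0, 0, 0, 0],
  [1, -4, -30, 0, 0, 0, 0],
  [1, -6, -45, 0, 0, 0, 0],
  [1, -8, -60, 0, 0, 0, 0],
  [1, -8, -75, 0, 0, 0, 0],
])

```text
time_s: 27.15
eef_pos: [572.9, -277.2, 207.2]
ee_rot: [0.52, 0.477, 0.524, -0.477]
force: [1.0, 0.4, 1.6]
grip_width: -0.0
```

Request:
carry_out([
  [1, -1, -15, 0, 0, 0, 0],
  [1, -1, -30, 0, 0, 0, 0],
  [1, 1, -45, 0, 0, 0, 0],
  [1, 4, -60, 0, 0, 0, 0],
  [1, 7, -72, 0, 0, 0, 0],
])

```text
time_s: 27.78
eef_pos: [501.1, -283.6, 200.3]
ee_rot: [0.52, 0.477, 0.524, -0.477]
force: [1.3, 0.9, -0.7]
grip_width: 0.001
```

```bash
python3 - <<'E'
from h import *
np.set_printoptions(precision=2,suppress=True)
s=ctrl.sense(); p,r=now(); print(p,s["force"],s["joints"])
rc=R.from_euler("z",.092); C0=np.array([485.4,-286.4,0]); print("case frame",rc.inv().apply(p-C0))
a=viewer.capture("scene")[:,:,::-1]; cv2.imwrite("pics/scene9.png",a); cv2.imwrite("pics/m10.png",crop(a,160,180,110,110,5))
E
```

```text
[ 501.14 -283.6   200.28] [ 1.26  0.85 -0.67] [-0.72  0.45  1.38  0.    1.32 -0.81]
case frame [ 15.93   1.34 200.28]
```

View pics/m10.png

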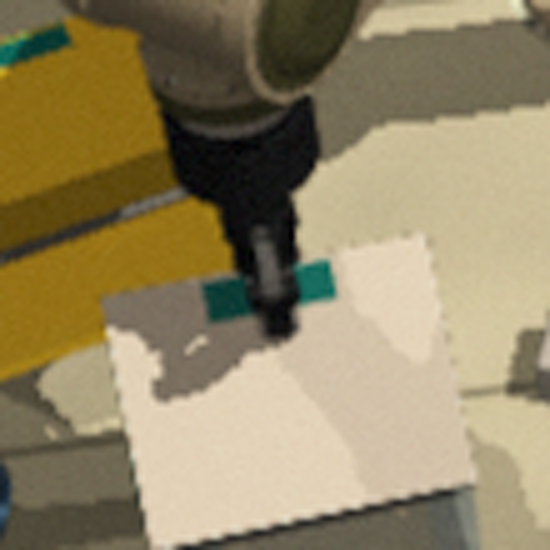

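The lid is swinging shut under the fingertips, which rest near the teal strip at about (215,240). I keep following it down.

Request:
carry_out([
  [1, 7, -14, 0, 0, 0, 0],
  [1, 17, -26, 0, 0, 0, 0],
  [1, 27, -38, 0, 0, 0, 0],
  [1, 36, -50, 0, 0, 0, 0],
  [1, 41, -60, 0, 0, 0, 0],
])

```text
time_s: 28.45
eef_pos: [441.4, -288.8, 159.2]
ee_rot: [0.519, 0.477, 0.525, -0.477]
force: [1.4, 0.7, 1.4]
grip_width: 0.005
```

Request:
carry_out([
  [1, 1, -6, 0, 0, 0, 0],
  [1, 3, -10, 0, 0, 0, 0],
  [1, 5, -12, 0, 0, 0, 0],
  [1, 7, -12, 0, 0, 0, 0],
  [1, 9, -12, 0, 0, 0, 0],
])

```text
time_s: 29.08
eef_pos: [428.9, -290.0, 150.5]
ee_rot: [0.519, 0.476, 0.526, -0.478]
force: [-8.1, 0.1, 13.6]
grip_width: -0.0
```

Request:
carry_out([
  [1, 2, 0, 0, 0, 0, 0],
  [1, 4, 0, 0, 0, 0, 0],
  [1, 6, 0, 0, 0, 0, 0],
  [1, 7, 0, 0, 0, 0, 0],
  [1, 8, 0, 0, 0, 0, 0],
])

```text
time_s: 29.7
eef_pos: [429.5, -289.6, 141.9]
ee_rot: [0.519, 0.477, 0.525, -0.477]
force: [-4.8, 2.5, 10.8]
grip_width: -0.004
```

Request:
carry_out([
  [1, 0.7, 0, 0, 0, 0, 0],
  [1, 1.4, 0, 0, 0, 0, 0],
  [1, 2, 0, 0, 0, 0, 0],
  [1, 2.5, 0, 0, 0, 0, 0],
  [1, 2.5, 0, 0, 0, 0, 0],
])

```text
time_s: 30.32
eef_pos: [429.5, -289.6, 141.7]
ee_rot: [0.519, 0.476, 0.525, -0.477]
force: [-9.3, 6.1, 25.5]
grip_width: -0.003
```

That is a hard stop at z of about 141.7, and the lid's top shut is 142, so it should have snapped. Backing off to check.

Request:
carry_out([
  [1, -5, 0, 0, 0, 0, 0],
  [1, -20, 0, 0, 0, 0, 0],
  [1, -50, 0, 0, 0, 0, 0],
  [1, -90, 0, 0, 0, 0, 0],
  [1, -120, 0, 0, 0, 0, 0],
])

```text
time_s: 30.95
eef_pos: [430.6, -290.3, 261.5]
ee_rot: [0.519, 0.477, 0.525, -0.477]
force: [-0.3, -1.1, -0.9]
grip_width: -0.0
```

Request:
carry_out([
  [1, -10, -20, -30, 0, 0, 0],
  [1, -20, -40, -70, 0, 0, 0],
  [1, -20, -60, -110, 0, 0, 0],
  [1, -20, -60, -130, 0, 0, 0],
  [1, -20, -60, -130, 0, 0, 0],
])

```text
time_s: 31.58
eef_pos: [359.4, -165.9, 281.1]
ee_rot: [0.52, 0.476, 0.525, -0.477]
force: [0.2, -1.0, -0.0]
grip_width: 0.006
```

```bash
python3 - <<'E'
from h import *
np.set_printoptions(precision=2,suppress=True)
s=ctrl.sense(); print(s["time_s"],s["eef_pos"],s["force"])
A={n:viewer.capture(n)[:,:,::-1].copy() for n in("scene","top")}
for n in A: cv2.imwrite(f"pics/{n}10.png",A[n])
cv2.imwrite("pics/m11.png",np.hstack([cv2.resize(crop(A["scene"],160,180,110,110,4),(400,400)),crop(A["top"],360,190,100,100,4)]))
rc=R.from_euler("z",.092); C0=np.array([485.4,-286.4,0])
def L(phi,s,y,zl): return C0+rc.apply([69-s*np.cos(phi)+zl*np.sin(phi),y,100+s*np.sin(phi)+zl*np.cos(phi)])
for phi in(0,.1): print(phi,[px("scene",L(phi,q,y,42)) for q in(140,0) for y in(89,-89)])
E
```

```text
31.575 [ 359.42 -165.85  281.1 ] [ 0.23 -0.97 -0.03]
0 [array([243.51, 232.26]), array([181.82, 244.01]), array([252.59, 267.64]), array([187.43, 280.85])]
0.1 [array([243.37, 230.14]), array([181.18, 241.93]), array([252.88, 268.81]), array([187.62, 282.07])]
```

No viewings remain, so I check with pixel numbers.

```bash
python3 - <<'E'
from h import *
a=viewer.capture("scene")[:,:,::-1]; b=cv2.imread("pics/scene10.png")
g=cv2.cvtColor(a,cv2.COLOR_BGR2GRAY)
for x in(192,232,238): print(x,[(r,int(g[r,x])) for r in range(226,250)])
# front edge px predicted per column for phi=0: from (181.8,244.0) to (243.5,232.3)
for x in(192,232,238): print(x,"phi0",round(244-(x-181.8)*11.75/61.7,1),"phi.1",round(241.9-(x-181.2)*11.8/62.2,1))
print("rear edge",[(r,int(g[r,220])) for r in range(266,284)], "pred 274.2")
print("change between looks",cv2.absdiff(a,b)[220:290,175:260].max())
hs=cv2.cvtColor(a.copy(),cv2.COLOR_BGR2HSV)[225:260,190:240]; ys,xs=np.nonzero(cv2.inRange(hs,(75,80,40),(95,255,255))); print("teal strip",len(xs),xs.mean()+190,ys.mean()+225)
rc=R.from_euler("z",.092); C0=np.array([485.4,-286.4,0])
for phi in(0,.1,.3): print(phi,px("scene",C0+rc.apply([69-125*np.cos(phi)+42*np.sin(phi),0,100+125*np.sin(phi)+42*np.cos(phi)])))
E
```

```text
192 [(226, 112), (227, 114), (228, 114), (229, 114), (230, 112), (231, 113), (232, 116), (233, 114), (234, 115), (235, 112), (236, 114), (237, 114), (238, 113), (239, 116), (240, 113), (241, 137), (242, 184), (243, 204), (244, 208), (245, 207), (246, 208), (247, 206), (248, 205), (249, 204)]
232 [(226, 182), (227, 183), (228, 181), (229, 182), (230, 188), (231, 184), (232, 184), (233, 186), (234, 195), (235, 205), (236, 203), (237, 207), (238, 207), (239, 206), (240, 207), (241, 207), (242, 205), (243, 208), (244, 206), (245, 205), (246, 206), (247, 207), (248, 207), (249, 206)]
238 [(226, 182), (227, 186), (228, 185), (229, 183), (230, 185), (231, 183), (232, 196), (233, 205), (234, 204), (235, 207), (236, 208), (237, 209), (238, 204), (239, 207), (240, 209), (241, 207), (242, 206), (243, 205), (244, 208), (245, 207), (246, 206), (247, 205), (248, 207), (249, 205)]
192 phi0 242.1 phi.1 239.9
232 phi0 234.4 phi.1 232.3
238 phi0 233.3 phi.1 231.1
rear edge [(266, 207), (267, 207), (268, 207), (269, 209), (270, 206), (271, 207), (272, 208), (273, 209), (274, 176), (275, 80), (276, 80), (277, 81), (278, 78), (279, 70), (280, 56), (281, 47), (282, 69), (283, 99)] pred 274.2
change between looks 13
teal strip 121 213.69421487603307 240.82644628099175
0 [213.73176544 241.74869712]
0.1 [213.41918334 240.00785233]
0.3 [213.04237477 237.76157764]
```

```bash
python3 -c "
from rig import order,ctrl
print(ctrl.sense()['time_s'],order.finish_job())"
```

```text
the job is handed in; nothing more can be done
31.725 None
```

I handed the job in at 31.7 s of the 72 s allowed, with every step done; the interface reports no verdict. I lifted the probe off the hook from the stand's -y side and stood it on the oak board. I let go, took it again by its bail, set it down in the orange-floored bay and swung the lid shut. Contact on setting down was about 10 N.

**Checks that passed:**
- **Probe:** before lowering, it was lined up with the bay to about 2 mm in the pictures. It met the floor at the expected height, and the picture after letting go showed the bail upright in the bay.
- **Lid:** pressing met a hard stop at 25 N with the fingertips at z = 141.7 mm, against 142 mm for a fully shut lid. After I backed off it stayed put, with no visible change between the last two pictures.
- **Fingers:** they were clear of everything when I handed in.

**Less certain:**
- **Lid angle:** the lid's front edge fits an angle of about 0 to 0.035 rad, just under the 0.04 limit. The calibration can't narrow that further.
- **Final look:** I had used all 12 picture viewings, so I checked the shut lid from pixel values only. I couldn't see the probe under it.
- **Camera mismatch:** the two cameras disagreed by 3 to 6 mm, so I averaged them and checked against the fingertips.
- **Other objects:** I measured nothing about them afterwards, but the arm never came near them and no unexpected forces showed.

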